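Make up two filter service kits at the parts counter

ROBOT

A 6-joint arm with a two-finger parallel gripper is mounted at the origin on the work surface. World frame = base frame: x ahead of the robot, y to its left, z up, the work surface at z = 0. Lengths are in m, angles in rad, forces in N, time in s.
With the tool pointing down it reaches from about 0.325 to 0.925 m from the base axis. Payload 3.1 kg.
Tool frame: the origin (TCP) lies midway between the tips of the shut fingers; the grasp point (between the pads) lies 19 mm behind it; z points along the fingers, y is the direction in which the jaws open and shut (so a half turn about z gives the same grasp; the last joint's range is limited). The gripper opens to 85 mm and grips with 20 to 120 N. Pads are 22 mm wide; open, the fingers measure 114 mm over their backs; the gripper's body (76 mm by 85 mm) begins 54 mm behind the grasp point. The pads swing forward as they close: fully open they stand 13 mm farther back than shut.
Start: joints at [-1.336, 0.217, 1.613, -0, 1.311, -0.112], TCP at [0.212, -0.588, 0.231] pointing down, gripper open.
Joint ranges: [-2.75, 2.75], [-0.78, 2.1], [0.31, 2.55], [-1.13, 4.27], [0.13, 2.63], [-2.58, 2.58]. Speed limits (rad/s): [2.79, 2.79, 3.14, 3.14, 3.14, 3.14].

INTERFACE

Orientations are given as a unit quaternion [w, x, y, z].
In Python, from cell import arm, read_camera, camera_info, finder gives the robot as it stands.
- The arm moves only by the tool arm_command, never from a script. Its argument "plan" is a list of rows, each a list of 3 entries, a list of its own where there are three numbers: the turn, a rotation vector about the tool's x, y, z in rad, then the shift along the tool's x, y, z in m, then the closure in counts, from 0 (fully open) to 255 (shut). In form: [[[wx, wy, wz], [dx, dy, dz], gripper], ...]. A call has 1 to 5 rows; each row is the pose to reach, as a shift and turn from the pose commanded when the call began, along the tool's axes at that moment; what a row does not reach only later rows make up. A row lasts 1/12 s, in which the tool goes at most 41.7 mm and 7.16 degrees, less where a joint would pass 70% of its speed; a pose out of reach is approached as far as the arm can. A call with a gripper value outside its range is refused whole. The fingers move at their own pace and stop on an object; the grip force is fixed at half the most. Time passes only in rows, so rows that repeat a pose let the fingers close. It gives the time, the measured TCP pose, the force and the opening at its end, in the units of the state.
- arm.get_state(): the state, without advancing time (a new reading comes with each control period).
- read_camera(name): name is "scene" or "top" or "wrist"; returns the picture (480x640x3 uint8, blue, green, red); there is no depth.
- camera_info(name): a dict with "fx", "fy", "cx", "cy" (pixels), "world_from_camera" (4x4, takes a point from camera to world coordinates). Camera axes: x right, y down, z forward; pixel columns grow to the right and rows downward; lengths in m; the calibration is good to about 2 mm. A picture is of the moment at which its call begins: read the wrist's pose just before it. camera_info takes no time and is no camera call; for the wrist camera it gives the pose at the moment of the call.
- arm.sign_off(): hands the job in, once; it reports no verdict.
Trained networks look in the newest picture that a camera, given by its name, has taken for a name from the list of things; names that differ only in an ending like _2 or _b are one class to them, and where a whole thing is asked for, a point or a joint stands for the part that bears it (a point fixed in the world has none). Each returns a list of dicts, best first, with "score" (0 to 1); they miss things now and then, are a little off and sometimes report something else, mostly with a low value. They report only what shows in the picture. A call takes as long as a camera call.
- finder.recognise(camera, target): "rect" ([left, top, right, bottom] in pixels, round what is visible of it).
- finder.outline_of(camera, target): "region" (480x640 bool, what is visible of it) and "rect" ([left, top, right, bottom] in pixels, round what is visible of it).
The state is a dict: "t": time; "joint_positions": joint angles; "joint_vel": joint speeds; "tau": joint torques, N m; "ee_pos": TCP position; "eef_rot": TCP orientation; "contact_force": force on the tool from outside, world axes, zero at the start; "torque": the same for the moment, N m; "grip_width": finger opening in m.
Only numpy, scipy, OpenCV 4.12 (cv2) and the standard library are available. Lean on these libraries where they do the work, as an engineer would, in place of code of your own. Each camera call takes 0.05 s, during which the arm holds its last target. There are 200 camera calls.

TASK

Make up two service kits from the stock on the counter: the green tray gets the short, wide white filter and the black-and-yellow carton, and the red tray gets the tall, slim white filter and the blue spray can. In each tray stand the filter in the pocket with the black floor and the other part in the pocket with the bare metal floor, lifting each part over the tray's lip so that it stands upright, flat on the pocket floor and let go. Leave the red spray can and the brown bottle standing where they are.

Things in the scene. Friction and masses are not known exactly. Their poses are not given: they have to be found in the camera images.
- short_filter: Short, wide white spin-on filter with an orange band and an orange ring on top: upright cylinder, diameter 60 mm, height 85 mm, straight sides, 0.2 to 0.45 kg. Origin: centre of its underside, z up along its axis.
- tall_filter: Tall, slim white spin-on filter with a blue band and a blue ring on top: upright cylinder, diameter 52 mm, height 115 mm, straight sides, 0.25 to 0.5 kg. Origin: centre of its underside, z up along its axis.
- blue_can: Blue spray can with a white band: upright cylinder, diameter 45 mm up to 105 mm, then a 39 mm cap up to 125 mm, 0.14 to 0.28 kg. Origin: centre of its underside, z up along its axis.
- carton: Black carton with a yellow belt and a yellow stripe on top: 50 by 50 mm, 95 mm high, standing on end, 0.14 to 0.28 kg. Origin: centre of its underside, z up, x and y square to its sides; at the start it is turned at most 0.4 rad from the world axes.
- green_tray: Green tray, fixed, 100 (x) by 194 (y) mm; rim and divider 30 mm high, walls 6 mm. Two pockets, 88 by 88 mm inside, centres at y = +47 and -47 mm in its frame, floors 4 mm above the counter. x points away from the robot within 0.22 rad; white label on the robot's side. Origin: centre of its underside, z up. The pocket at +y (to the robot's left) has the black floor, the one at -y the bare metal floor.
- red_tray: Red tray, fixed, 100 (x) by 194 (y) mm; rim and divider 30 mm high, walls 6 mm. Two pockets, 88 by 88 mm inside, centres at y = +47 and -47 mm in its frame, floors 4 mm above the counter. x points away from the robot within 0.22 rad; white label on the robot's side. Origin: centre of its underside, z up. The pocket at -y (to the robot's right) has the black floor, the one at +y the bare metal floor.
- red_can: Red spray can with a white band, to be left alone: same shape and size as the blue one (diameter 45 mm, height 125 mm). Origin: centre of its underside.
- brown_bottle: Brown glass bottle with a black cap, to be left alone: diameter 50 mm, height 120 mm. Origin: centre of its underside.

How it is judged:
By the outcome, as a careful person would: the job done as asked, in the order asked, and still so for the second after the job is handed in, with the robot touching nothing.
It also fails if it takes over 106 s, if anything falls off the work surface, if the arm or the gripper's body presses on something with over 40 N, if the wrist force passes 120 N, or if a joint passes its speed limit or range.

## Working session

There is one attempt and no reset: what is moved stays moved. The work goes in short steps, Python scripts to look and compute and a tool call to move; the robot and the scene stay as the last step left them, time stands still between calls to the robot, and variables do not carry over. Pictures are saved under pics/ and viewed, about 12 in all and at most 16, crops included, and the job is handed in when it is done.

Besides the shell and the picture viewer there is one more tool, called after ">>>" in YAML: its name, and indented under it one key for each argument. arm_command: Moves the arm, as the interface text tells. Its arguments: {"type":"object","properties":{"plan":{"type":"array"}},"required":["plan"]}

```bash
mkdir -p pics; ls; cat > h.py <<'E'
import numpy as np, cv2
from cell import arm, read_camera, camera_info, finder
def ray(ci,u,v):
    T=np.array(ci["world_from_camera"]); d=T[:3,:3]@np.array([(u-ci["cx"])/ci["fx"],(v-ci["cy"])/ci["fy"],1.]); return T[:3,3],d
def at_z(ci,u,v,z):
    o,d=ray(ci,u,v); return o+d*(z-o[2])/d[2]
def project(ci,P):
    T=np.linalg.inv(np.array(ci["world_from_camera"])); p=np.atleast_2d(P)@T[:3,:3].T+T[:3,3]
    return np.c_[p[:,0]/p[:,2]*ci["fx"]+ci["cx"],p[:,1]/p[:,2]*ci["fy"]+ci["cy"]]
E
python3 - <<'E'
from h import *
for c in("scene","top"):
    im=read_camera(c); cv2.imwrite(f"pics/{c}0.png",im); ci=camera_info(c)
    print(c,ci["fx"],ci["cx"],ci["cy"],np.round(ci["world_from_camera"],3).tolist())
    for n in "short_filter tall_filter blue_can carton green_tray red_tray red_can brown_bottle".split():
        r=finder.recognise(c,n); print(n,[(round(float(q["score"]),2),np.round(q["rect"]).astype(int).tolist()) for q in r[:3]])
print(arm.get_state())
E
```

```text
pics
scene 507.8459903507234 317.65751898917205 247.713303718545 [[-0.557, 0.462, -0.69, 1.207], [0.83, 0.295, -0.473, 0.445], [-0.015, -0.837, -0.548, 0.561], [0.0, 0.0, 0.0, 1.0]]
short_filter [(0.81, [362, 206, 393, 257])]
tall_filter [(0.83, [186, 159, 214, 218])]
blue_can [(0.58, [264, 159, 287, 218])]
carton [(0.75, [488, 254, 540, 324]), (0.66, [200, 224, 306, 290]), (0.53, [309, 176, 334, 239])]
green_tray [(0.92, [199, 223, 306, 290])]
red_tray [(0.66, [296, 269, 427, 359])]
red_can [(0.75, [309, 177, 331, 241]), (0.17, [186, 160, 216, 217])]
brown_bottle [(0.73, [419, 208, 447, 276])]
top 448.9429740864455 322.5169532205612 239.34999816022426 [[0.008, -0.998, 0.063, 0.465], [-1.0, -0.009, -0.016, 0.001], [0.017, -0.063, -0.998, 0.945], [0.0, 0.0, 0.0, 1.0]]
short_filter [(0.68, [269, 264, 303, 300])]
tall_filter [(0.78, [467, 235, 518, 264])]
blue_can [(0.62, [397, 274, 433, 297])]
carton [(0.93, [124, 245, 168, 272])]
green_tray [(0.63, [325, 174, 422, 237])]
red_tray [(0.57, [200, 160, 300, 214])]
red_can [(0.71, [210, 264, 237, 294]), (0.7, [333, 267, 358, 292])]
brown_bottle [(0.77, [207, 266, 239, 292])]
{'t': 0.9, 'joint_positions': array([-1.33623482e+00,  2.16909435e-01,  1.61338570e+00,  3.26295064e-05,
        1.31126910e+00, -1.12206397e-01]), 'joint_vel': array([ 5.50288748e-04,  7.17804522e-04,  1.87312399e-03, -2.20647184e-04,
        8.23854014e-05,  8.10739577e-04]), 'tau': array([-6.64940853e-04, -3.96884251e+01, -3.04260421e+01, -1.76088247e-04,
        6.40423896e-04, -1.10320659e-06]), 'ee_pos': array([ 0.21244527, -0.58781597,  0.23130188]), 'eef_rot': array([1.32187204e-05, 9.85007342e-01, 1.72512420e-01, 1.66077083e-05]), 'contact_force': array([0.46137172, 0.04224561, 0.51944064]), 'torque': array([ 0.06876482,  0.01574522, -0.00746036]), 'grip_width': 0.08500092691410484}
```

View pics/top0.png

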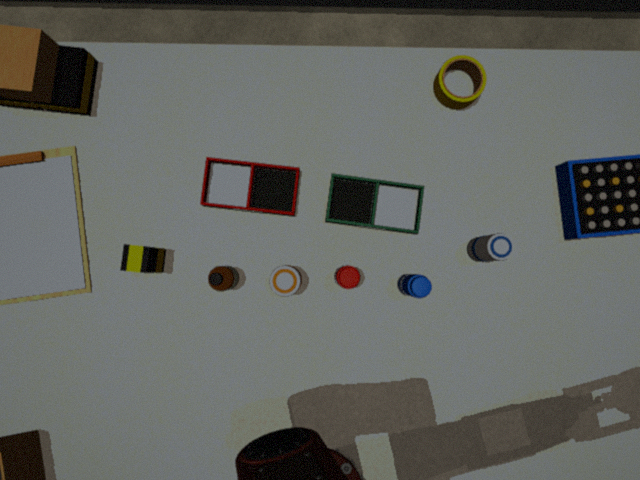

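View pics/scene0.png

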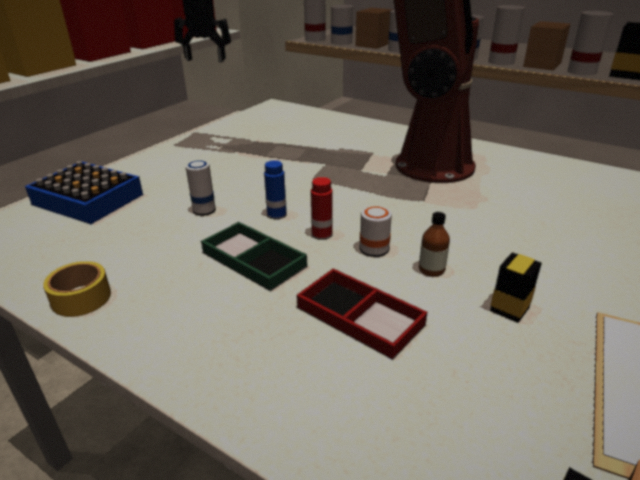

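The pictures show the row at the front edge of the counter: carton (top image 145,258), bottle (222,278), short filter (285,280), red can (347,276), blue can (416,286) and tall filter (495,247). The red tray is at (250,187) and the green tray at (375,203). Next I fit models to the outlines in both views.

```bash
cat > fit.py <<'E'
from h import *
from scipy.optimize import minimize
def cyl(*s): 
    a=np.linspace(0,2*np.pi,32,endpoint=False)
    return np.vstack([np.c_[r*np.cos(a),r*np.sin(a),z+0*a] for r,z in s])
def box(a,b,h): return np.array([[i*a/2,j*b/2,k] for i in(-1,1) for j in(-1,1) for k in(0,h)])
can=cyl((.0225,0),(.0225,.105),(.0195,.105),(.0195,.125))
M=dict(short_filter=cyl((.03,0),(.03,.085)),tall_filter=cyl((.026,0),(.026,.115)),blue_can=can,red_can=can,brown_bottle=cyl((.025,0),(.025,.08),(.012,.12)),
 carton=box(.05,.05,.095),green_tray=box(.1,.194,.03),red_tray=box(.1,.194,.03))
def place(m,p):
    c,s=np.cos(p[2]),np.sin(p[2]); return m@np.array([[c,s,0],[-s,c,0],[0,0,1]])+[p[0],p[1],0]
def hull(ci,m,p):
    im=np.zeros((480,640),np.uint8); cv2.fillConvexPoly(im,cv2.convexHull(np.round(project(ci,place(m,p))*16).astype(np.int32)),1,shift=4); return im>0
def fit(m,views,p0,yaw):
    f=lambda q:-sum((hull(ci,m,q)&g).sum()/(hull(ci,m,q)|g).sum() for ci,g in views)
    full=lambda q:np.array([q[0],q[1],q[2]*10 if yaw else 0])
    x0=np.array([p0[0],p0[1],0]); S=np.vstack([x0,x0+[.02,0,0],x0+[0,.02,0],x0+[0,0,.02]])
    if not yaw:S=S[:3,:2]
    r=minimize(lambda q:f(full(q)),S[0],method="Nelder-Mead",options=dict(initial_simplex=S,xatol=2e-4,fatol=1e-4))
    return full(r.x),-r.fun/len(views)
E
python3 - <<'E'
from fit import *
cis={c:camera_info(c) for c in("top","scene")}; ims={c:read_camera(c) for c in cis}
for n,m in M.items():
    V={}
    for c in cis:
        r=finder.outline_of(c,n)
        if r: V[c]=np.array(r[0]["region"]); print(n,c,round(r[0]["score"],2),np.round(r[0]["rect"]).astype(int).tolist())
    for k in (["top"],["scene"],["top","scene"]):
        if not all(c in V for c in k): continue
        h=m[:,2].max(); v,u=np.nonzero(V[k[0]]); p0=at_z(cis[k[0]],u.mean(),v.mean(),h/2)
        p,s=fit(m,[(cis[c],V[c]) for c in k],p0,"tray" in n or n=="carton"); print("  ",k,np.round(p,4),round(s,3))
    for c in cis:
        cv2.polylines(ims[c],[cv2.convexHull(np.round(project(cis[c],place(m,p))).astype(np.int32))],True,(255,0,255))
cv2.imwrite("pics/fit.png",np.vstack([ims["top"][140:320,100:540],ims["scene"][130:380,140:580]]))
E
```

```text
short_filter top 0.61 [272, 264, 303, 300]
short_filter scene 0.84 [361, 208, 392, 259]
   ['top'] [0.4401 0.0594 0.    ] 0.882
   ['scene'] [0.4416 0.0568 0.    ] 0.915
   ['top', 'scene'] [0.4428 0.0589 0.    ] 0.891
tall_filter top 0.61 [466, 234, 515, 264]
tall_filter scene 0.71 [186, 160, 214, 218]
   ['top'] [ 0.5078 -0.3438  0.    ] 0.926
   ['scene'] [ 0.5091 -0.3469  0.    ] 0.94
   ['top', 'scene'] [ 0.5087 -0.346   0.    ] 0.919
blue_can top 0.88 [396, 270, 434, 299]
blue_can scene 0.6 [263, 162, 286, 219]
   ['top'] [ 0.4318 -0.1931  0.    ] 0.962
   ['scene'] [ 0.432  -0.1986  0.    ] 0.909
   ['top', 'scene'] [ 0.4323 -0.1944  0.    ] 0.893
red_can top 0.76 [331, 267, 359, 288]
red_can scene 0.87 [308, 176, 336, 240]
   ['top'] [ 0.4482 -0.0595  0.    ] 0.927
   ['scene'] [ 0.4514 -0.0619  0.    ] 0.935
   ['top', 'scene'] [ 0.45   -0.0604  0.    ] 0.893
brown_bottle top 0.91 [207, 264, 239, 294]
brown_bottle scene 0.63 [419, 212, 449, 276]
   ['top'] [0.4433 0.1837 0.    ] 0.919
   ['scene'] [0.4442 0.1816 0.    ] 0.87
   ['top', 'scene'] [0.4432 0.1821 0.    ] 0.89
carton top 0.67 [123, 245, 167, 273]
carton scene 0.96 [490, 254, 541, 322]
   ['top'] [ 0.4803  0.3409 -0.0614] 0.957
   ['scene'] [ 0.4841  0.3383 -0.0315] 0.941
   ['top', 'scene'] [ 0.4803  0.3389 -0.0597] 0.935
green_tray top 0.87 [327, 173, 424, 237]
green_tray scene 0.94 [201, 224, 305, 288]
   ['top'] [ 0.5995 -0.1206 -0.1271] 0.959
   ['scene'] [ 0.6024 -0.1218 -0.1293] 0.96
   ['top', 'scene'] [ 0.6002 -0.1218 -0.134 ] 0.949
red_tray top 0.9 [200, 161, 300, 215]
red_tray scene 0.7 [299, 266, 425, 360]
   ['top'] [ 0.6341  0.1374 -0.1008] 0.953
   ['scene'] [ 0.6362  0.1343 -0.1122] 0.952
   ['top', 'scene'] [ 0.6347  0.1372 -0.1014] 0.947
```

View pics/fit.png

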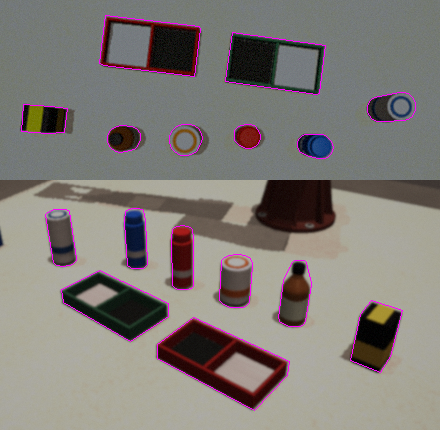

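The models fit both views and agree to about 3 mm. Now I move towards the short filter, turning the tool to yaw 0 on the way so that tool x = world x and tool y = −world y.

>>> arm_command:
  plan:
    - [[0,0,0.347],[0.127,-0.154,0],0]
    - [[0,0,0.347],[0.127,-0.154,0],0]
    - [[0,0,0.347],[0.127,-0.154,0],0]
    - [[0,0,0.347],[0.127,-0.154,0],0]
    - [[0,0,0.347],[0.127,-0.154,0],0]

```text
t: 2.22
ee_pos: [0.28, -0.3971, 0.231]
eef_rot: [-0.001, 1.0, -0.0, 0.0]
contact_force: [0.6, 1.6, -0.7]
grip_width: 0.0853
```

>>> arm_command:
  plan:
    - [[0,0,0],[0.055,-0.155,0],0]
    - [[0,0,0],[0.055,-0.155,0],0]
    - [[0,0,0],[0.055,-0.155,0],0]
    - [[0,0,0],[0.055,-0.155,0],0]
    - [[0,0,0],[0.055,-0.155,0],0]

```text
t: 2.63
ee_pos: [0.3359, -0.2389, 0.231]
eef_rot: [-0.002, 1.0, 0.003, 0.001]
contact_force: [-0.2, -0.6, 0.3]
grip_width: 0.0856
```

>>> arm_command:
  plan:
    - [[0,0,0],[0.053,-0.149,0],0]
    - [[0,0,0],[0.053,-0.149,0],0]
    - [[0,0,0],[0.053,-0.149,0],0]
    - [[0,0,0],[0.053,-0.149,0],0]
    - [[0,0,0],[0.053,-0.149,0],0]

```text
t: 3.05
ee_pos: [0.3888, -0.0913, 0.2316]
eef_rot: [-0.001, 1.0, 0.003, 0.001]
contact_force: [-0.7, -0.2, 0.3]
grip_width: 0.0854
```

>>> arm_command:
  plan:
    - [[0,0,0],[0.053,-0.149,0],0]
    - [[0,0,0],[0.053,-0.149,0],0]
    - [[0,0,0],[0.053,-0.149,0],0]
    - [[0,0,0],[0.053,-0.149,0],0]
    - [[0,0,0],[0.053,-0.149,0],0]

```text
t: 3.47
ee_pos: [0.4423, 0.0569, 0.2318]
eef_rot: [-0.001, 1.0, 0.003, 0.001]
contact_force: [0.1, 0.1, -0.2]
grip_width: 0.0855
```

```bash
cat > look.py <<'E'
import sys
from fit import *
n=sys.argv[1]; p=np.array(eval(sys.argv[2])); out=sys.argv[3]
s=arm.get_state(); ci=camera_info("wrist"); im=read_camera("wrist"); m=M[n]
r=finder.outline_of("wrist",n)
print(np.round(s["ee_pos"],4),np.round(s["eef_rot"],4))
for q in r[:2]: print(round(q["score"],2),np.round(q["rect"]).astype(int).tolist())
cv2.polylines(im,[cv2.convexHull(np.round(project(ci,place(m,p))).astype(np.int32))],True,(255,0,255))
if r:
    f,sc=fit(m,[(ci,np.array(r[0]["region"]))],p,"tray" in n or n=="carton"); print("fit",np.round(f,4),round(sc,3))
cv2.imwrite(out,im)
E
python3 look.py short_filter "[.442,.058,0]" pics/w1.png
```

```text
[0.4423 0.0569 0.2318] [-1.2e-03  1.0e+00  2.6e-03  9.0e-04]
0.73 [283, 180, 355, 262]
fit [0.4424 0.0592 0.    ] 0.946
```

View pics/w1.png

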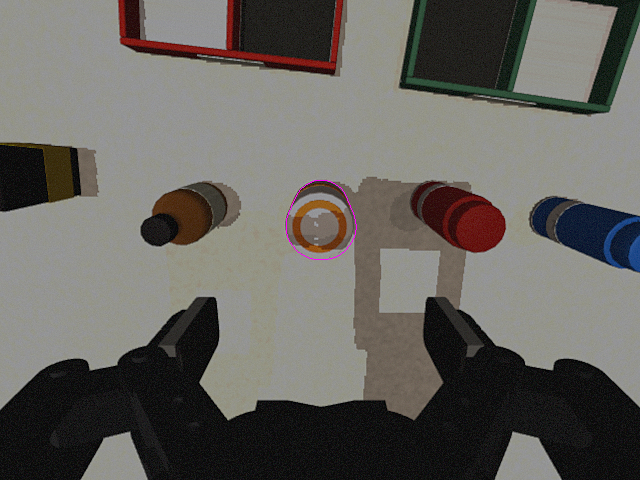

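The wrist view shows the short filter centred at (320,225) between the jaws, and the fit agrees to 2 mm. Descend and grip.

>>> arm_command:
  plan:
    - [[0,0,0],[0,-0.0015,0.04],0]
    - [[0,0,0],[0,-0.0015,0.08],0]
    - [[0,0,0],[0,-0.0015,0.12],0]
    - [[0,0,0],[0,-0.0015,0.16],0]
    - [[0,0,0],[0,-0.0015,0.197],0]

```text
t: 3.98
ee_pos: [0.4401, 0.0526, 0.0326]
eef_rot: [0.0, 1.0, -0.001, 0.0]
contact_force: [0.0, -0.2, -0.7]
grip_width: 0.0856
```

>>> arm_command:
  plan:
    - [[0,0,0],[0,0,0],0]
    - [[0,0,0],[0,0,0],255]
    - [[0,0,0],[0,0,0],255]
    - [[0,0,0],[0,0,0],255]
    - [[0,0,0],[0,0,0],255]

```text
t: 4.4
ee_pos: [0.4435, 0.0541, 0.0373]
eef_rot: [0.0, 1.0, -0.0, 0.003]
contact_force: [0.9, 0.6, -1.1]
grip_width: 0.0587
```

>>> arm_command:
  plan:
    - [[0,0,0],[0,0,0],255]
    - [[0,0,0],[0,0,0],255]
    - [[0,0,0],[0,0,0],255]
    - [[0,0,0],[0,0,0],255]
    - [[0,0,0],[0,0,0],255]

```text
t: 4.82
ee_pos: [0.4436, 0.0541, 0.0373]
eef_rot: [0.001, 1.0, 0.0, 0.003]
contact_force: [-1.1, -2.7, 7.2]
grip_width: 0.0589
```

>>> arm_command:
  plan:
    - [[0,0,0],[0,0,-0.025],255]
    - [[0,0,0],[0,0,-0.05],255]
    - [[0,0,0],[0,0,-0.08],255]
    - [[0,0,0],[0,0,-0.1],255]
    - [[0,0,0],[0,0,-0.1],255]

```text
t: 5.23
ee_pos: [0.4446, 0.0546, 0.1396]
eef_rot: [0.0, 1.0, 0.0, 0.006]
contact_force: [1.8, -0.2, -3.0]
grip_width: 0.0591
```

>>> arm_command:
  plan:
    - [[0,0,0],[0.025,0.019,0],255]
    - [[0,0,0],[0.057,0.045,0],255]
    - [[0,0,0],[0.09,0.07,0],255]
    - [[0,0,0],[0.12,0.094,0],255]
    - [[0,0,0],[0.145,0.114,0],255]

```text
t: 5.65
ee_pos: [0.5864, -0.061, 0.1324]
eef_rot: [0.0, 1.0, -0.0, -0.001]
contact_force: [0.2, 0.5, -3.9]
grip_width: 0.0587
```

>>> arm_command:
  plan:
    - [[0,0,0],[0.017,0.014,0],255]
    - [[0,0,0],[0.017,0.014,0],255]
    - [[0,0,0],[0.017,0.014,0],255]

```text
t: 5.9
ee_pos: [0.6019, -0.074, 0.1321]
eef_rot: [-0.0, 1.0, -0.001, -0.002]
contact_force: [-0.9, 0.7, -3.2]
grip_width: 0.0586
```

```bash
python3 look.py green_tray "[.6,-.121,-.13]" pics/w2.png
```

```text
[ 0.6019 -0.074   0.1321] [-4.0e-04  1.0e+00 -8.0e-04 -1.7e-03]
0.97 [251, 152, 532, 315]
fit [ 0.6003 -0.1209 -0.1279] 0.738
```

View pics/w2.png

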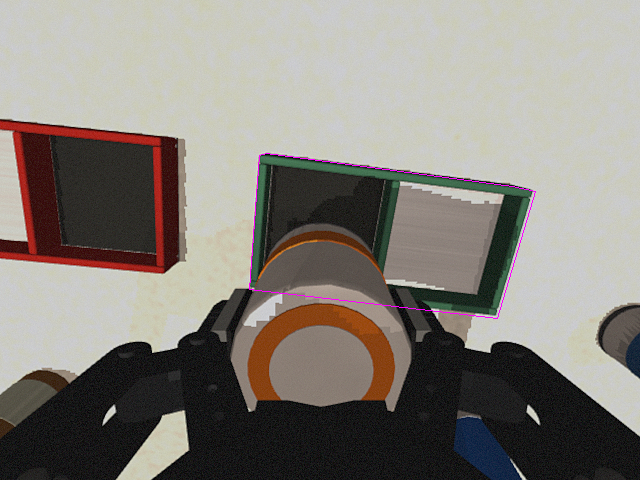

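The green tray fits its model (262–535, 152–318) and the filter hangs over the black pocket. Lower it and look at the contact.

>>> arm_command:
  plan:
    - [[0,0,0],[0.004,0,0.025],255]
    - [[0,0,0],[0.004,0,0.05],255]
    - [[0,0,0],[0.004,0,0.07],255]
    - [[0,0,0],[0.004,0,0.08],255]
    - [[0,0,0],[0.004,0,0.085],255]

```text
t: 6.42
ee_pos: [0.6035, -0.0719, 0.0464]
eef_rot: [-0.001, 1.0, 0.0, -0.003]
contact_force: [-0.2, -0.3, -3.9]
grip_width: 0.0585
```

>>> arm_command:
  plan:
    - [[0,0,0],[0,0,0.002],255]
    - [[0,0,0],[0,0,0.004],255]
    - [[0,0,0],[0,0,0.004],255]

```text
t: 6.67
ee_pos: [0.6075, -0.0734, 0.0465]
eef_rot: [0.0, 1.0, 0.0, 0.001]
contact_force: [-0.8, 0.3, -3.7]
grip_width: 0.0587
```

>>> arm_command:
  plan:
    - [[0,0,0],[0,0,0.0015],255]
    - [[0,0,0],[0,0,0.003],255]
    - [[0,0,0],[0,0,0.0045],255]
    - [[0,0,0],[0,0,0.0045],255]
    - [[0,0,0],[0,0,0.0045],255]

```text
t: 7.08
ee_pos: [0.6072, -0.0736, 0.0414]
eef_rot: [0.0, 1.0, -0.0, 0.001]
contact_force: [0.3, 0.5, -1.2]
grip_width: 0.0587
```

>>> arm_command:
  plan:
    - [[0,0,0],[0,0,0.001],255]
    - [[0,0,0],[0,0,0.001],255]
    - [[0,0,0],[0,0,0.001],30]
    - [[0,0,0],[0,0,0.001],30]
    - [[0,0,0],[0,0,0.001],30]

```text
t: 7.5
ee_pos: [0.607, -0.0734, 0.04]
eef_rot: [0.0, 1.0, -0.0, 0.0]
contact_force: [-1.0, 0.2, -0.5]
grip_width: 0.0756
```

>>> arm_command:
  plan:
    - [[0,0,0],[0,0,0],30]
    - [[0,0,0],[0,0,-0.03],20]
    - [[0,0,0],[0,0,-0.07],10]
    - [[0,0,0],[0,0,-0.11],0]
    - [[0,0,0],[0,0,-0.15],0]

```text
t: 7.92
ee_pos: [0.606, -0.0732, 0.1907]
eef_rot: [-0.0, 1.0, -0.0, -0.001]
contact_force: [0.9, -0.2, 0.0]
grip_width: 0.085
```

>>> arm_command:
  plan:
    - [[0,0,0],[-0.042,-0.1375,-0.013],0]
    - [[0,0,0],[-0.042,-0.1375,-0.013],0]
    - [[0,0,0],[-0.042,-0.1375,-0.013],0]
    - [[0,0,0],[-0.042,-0.1375,-0.013],0]

```text
t: 8.25
ee_pos: [0.5633, 0.0679, 0.2036]
eef_rot: [-0.001, 1.0, 0.001, 0.0]
contact_force: [-0.6, -0.5, 0.8]
grip_width: 0.0856
```

>>> arm_command:
  plan:
    - [[0,0,0],[-0.042,-0.1375,-0.013],0]
    - [[0,0,0],[-0.042,-0.1375,-0.013],0]
    - [[0,0,0],[-0.042,-0.1375,-0.013],0]
    - [[0,0,0],[-0.042,-0.1375,-0.013],0]

```text
t: 8.58
ee_pos: [0.5211, 0.2057, 0.2164]
eef_rot: [-0.001, 1.0, 0.001, 0.0]
contact_force: [-0.4, -1.2, -0.1]
grip_width: 0.0856
```

>>> arm_command:
  plan:
    - [[0,0,0.05],[-0.042,-0.1375,-0.013],0]
    - [[0,0,0.05],[-0.042,-0.1375,-0.013],0]
    - [[0,0,0.05],[-0.042,-0.1375,-0.013],0]
    - [[0,0,0.05],[-0.042,-0.1375,-0.013],0]
    - [[0,0,0.05],[-0.042,-0.1375,-0.013],0]

```text
t: 9.0
ee_pos: [0.4792, 0.3434, 0.2294]
eef_rot: [-0.001, 1.0, -0.023, 0.0]
contact_force: [0.4, 0.7, 0.5]
grip_width: 0.0855
```

```bash
python3 look.py carton "[.481,.339,-.05]" pics/w3.png
```

```text
[0.4792 0.3434 0.2294] [-1.300e-03  9.997e-01 -2.250e-02  3.000e-04]
0.93 [292, 183, 362, 256]
fit [ 0.4812  0.3402 -0.0936] 0.966
```

View pics/w3.png

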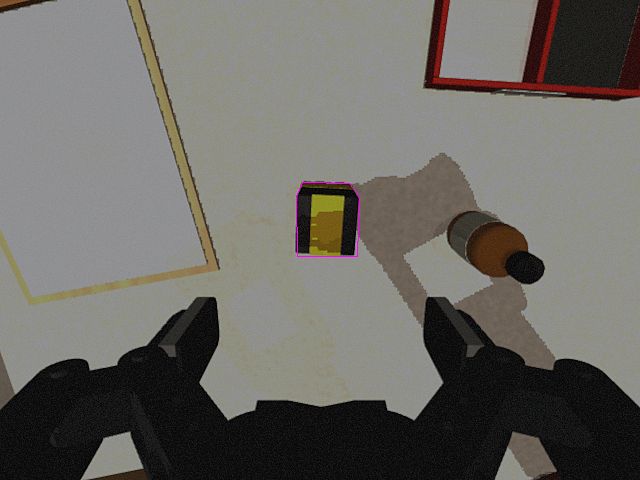

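The carton (297–358, 183–256) sits square between the jaws, about 3 mm off centre. I correct that while descending and then grip.

>>> arm_command:
  plan:
    - [[0,0,0.02],[0.002,0.003,0.04],0]
    - [[0,0,0.02],[0.002,0.003,0.08],0]
    - [[0,0,0.02],[0.002,0.003,0.12],0]
    - [[0,0,0.02],[0.002,0.003,0.16],0]
    - [[0,0,0.02],[0.002,0.003,0.189],0]

```text
t: 9.52
ee_pos: [0.4811, 0.333, 0.0359]
eef_rot: [0.001, 0.999, -0.036, -0.002]
contact_force: [0.2, -0.2, -0.5]
grip_width: 0.0852
```

>>> arm_command:
  plan:
    - [[0,0,0],[0,0,0],0]
    - [[0,0,0],[0,0,0],255]
    - [[0,0,0],[0,0,0],255]
    - [[0,0,0],[0,0,0],255]
    - [[0,0,0],[0,0,0],255]

```text
t: 9.93
ee_pos: [0.4856, 0.3374, 0.0435]
eef_rot: [-0.002, 0.999, -0.035, 0.003]
contact_force: [1.4, -0.2, 3.1]
grip_width: 0.0493
```

>>> arm_command:
  plan:
    - [[0,0,0],[0,0,0],255]
    - [[0,0,0],[0,0,0],255]
    - [[0,0,0],[0,0,0],255]

```text
t: 10.18
ee_pos: [0.4856, 0.3374, 0.0435]
eef_rot: [-0.001, 0.999, -0.035, 0.003]
contact_force: [0.4, 1.2, 7.6]
grip_width: 0.0497
```

>>> arm_command:
  plan:
    - [[0,0,0],[0,0,-0.03],255]
    - [[0,0,0],[0,0,-0.065],255]
    - [[0,0,0],[0,0,-0.1],255]
    - [[0,0,0],[0,0,-0.14],255]
    - [[0,0,0],[0,0,-0.16],255]

```text
t: 10.6
ee_pos: [0.4845, 0.3373, 0.206]
eef_rot: [-0.002, 0.999, -0.035, 0.004]
contact_force: [1.1, -0.0, -0.5]
grip_width: 0.0495
```

>>> arm_command:
  plan:
    - [[0,0,0],[0.007,0.022,0],255]
    - [[0,0,0],[0.018,0.06,0],255]
    - [[0,0,0],[0.029,0.095,0],255]
    - [[0,0,0],[0.04,0.13,0],255]
    - [[0,0,0],[0.049,0.165,0],255]

```text
t: 11.02
ee_pos: [0.5198, 0.1666, 0.2004]
eef_rot: [-0.0, 0.999, -0.035, 0.0]
contact_force: [0.8, -0.6, -0.9]
grip_width: 0.0491
```

>>> arm_command:
  plan:
    - [[0,0,0],[0.01,0.035,0],255]
    - [[0,0,0],[0.02,0.07,0],255]
    - [[0,0,0],[0.03,0.105,0],255]
    - [[0,0,0],[0.04,0.14,0],255]
    - [[0,0,0],[0.049,0.165,0],255]

```text
t: 11.43
ee_pos: [0.5569, -0.0028, 0.2003]
eef_rot: [0.001, 0.999, -0.036, 0.0]
contact_force: [0.6, 0.4, -1.8]
grip_width: 0.0498
```

>>> arm_command:
  plan:
    - [[0,0,0.01],[0.01,0.035,0],255]
    - [[0,0,0.03],[0.02,0.07,0],255]
    - [[0,0,0.04],[0.03,0.105,0],255]
    - [[0,0,0.05],[0.042,0.145,0],255]
    - [[0,0,0.06],[0.05,0.166,0],255]

```text
t: 11.85
ee_pos: [0.5954, -0.1733, 0.2003]
eef_rot: [0.001, 0.998, -0.066, 0.0]
contact_force: [0.4, 0.0, -1.4]
grip_width: 0.0497
```

>>> arm_command:
  plan:
    - [[0,0,0],[0,0,0],255]
    - [[0,0,0],[0,0,0.03],255]
    - [[0,0,0],[0,0,0.06],255]
    - [[0,0,0],[0,0,0.06],255]
    - [[0,0,0],[0,0,0.06],255]

```text
t: 12.27
ee_pos: [0.5929, -0.1675, 0.1374]
eef_rot: [-0.001, 0.998, -0.065, -0.003]
contact_force: [-0.7, -0.1, -1.2]
grip_width: 0.0491
```

```bash
python3 look.py green_tray "[.6,-.121,-.13]" pics/w4.png
```

```text
[ 0.5929 -0.1675  0.1374] [-0.0011  0.9979 -0.0648 -0.0032]
0.69 [119, 164, 394, 296]
fit [ 0.6012 -0.121  -0.123 ] 0.513
```

View pics/w4.png

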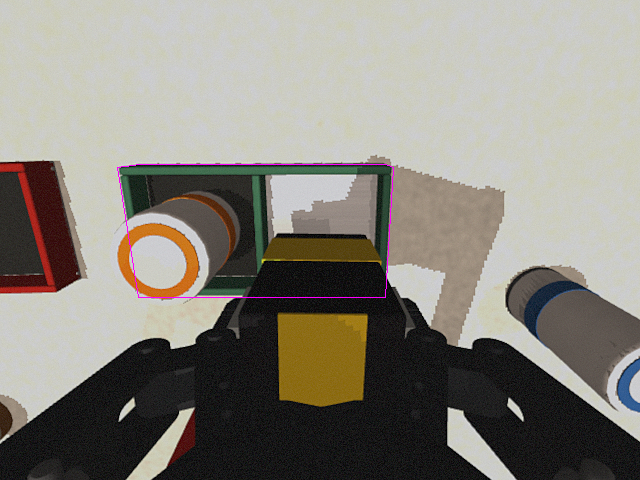

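The short filter stands in the black pocket at (205,215), and the carton hangs square over the bare pocket. Lower it.

>>> arm_command:
  plan:
    - [[0,0,0],[0.003,0,0.025],255]
    - [[0,0,0],[0.003,0,0.05],255]
    - [[0,0,0],[0.003,0,0.07],255]
    - [[0,0,0],[0.003,0,0.08],255]
    - [[0,0,0],[0.003,0,0.083],255]

```text
t: 12.78
ee_pos: [0.5981, -0.169, 0.0565]
eef_rot: [-0.0, 0.998, -0.065, -0.0]
contact_force: [-0.4, -0.1, -2.1]
grip_width: 0.0491
```

>>> arm_command:
  plan:
    - [[0,0,0],[0,0,0.001],255]
    - [[0,0,0],[0,0,0.002],255]
    - [[0,0,0],[0,0,0.003],255]
    - [[0,0,0],[0,0,0.003],255]
    - [[0,0,0],[0,0,0.003],255]

```text
t: 13.2
ee_pos: [0.5992, -0.1698, 0.055]
eef_rot: [0.0, 0.998, -0.065, 0.001]
contact_force: [0.1, -0.4, -1.3]
grip_width: 0.0497
```

>>> arm_command:
  plan:
    - [[0,0,0],[0,0,0.003],255]
    - [[0,0,0],[0,0,0.005],255]
    - [[0,0,0],[0,0,0.007],255]
    - [[0,0,0],[0,0,0.007],255]
    - [[0,0,0],[0,0,0.007],255]

```text
t: 13.62
ee_pos: [0.5985, -0.1695, 0.0475]
eef_rot: [-0.0, 0.998, -0.065, -0.0]
contact_force: [-2.4, 0.6, 4.3]
grip_width: 0.0494
```

>>> arm_command:
  plan:
    - [[0,0,0],[0,0,0.001],255]
    - [[0,0,0],[0,0,0.001],255]
    - [[0,0,0],[0,0,0.001],255]

```text
t: 13.87
ee_pos: [0.5986, -0.1695, 0.0475]
eef_rot: [0.0, 0.998, -0.065, -0.0]
contact_force: [-3.8, 1.6, 9.0]
grip_width: 0.049
```

>>> arm_command:
  plan:
    - [[0,0,0],[0,0,0],55]
    - [[0,0,0],[0,0,0],55]
    - [[0,0,0],[0,0,0],55]
    - [[0,0,0],[0,0,0],55]

```text
t: 14.2
ee_pos: [0.5982, -0.1694, 0.0453]
eef_rot: [-0.0, 0.998, -0.065, -0.0]
contact_force: [0.1, 0.0, -0.1]
grip_width: 0.067
```

>>> arm_command:
  plan:
    - [[0,0,0],[0,0,-0.03],55]
    - [[0,0,0],[0,0,-0.07],55]
    - [[0,0,0],[0,0,-0.11],0]
    - [[0,0,0],[0,0,-0.15],0]
    - [[0,0,-0.13],[0,0,-0.185],0]

```text
t: 14.62
ee_pos: [0.5987, -0.1697, 0.2333]
eef_rot: [0.0, 1.0, -0.002, 0.001]
contact_force: [0.7, 0.4, -0.0]
grip_width: 0.0853
```

>>> arm_command:
  plan:
    - [[0,0,0],[-0.02,0.035,0],0]
    - [[0,0,0],[-0.04,0.07,0],0]
    - [[0,0,0],[-0.06,0.11,0],0]
    - [[0,0,0],[-0.075,0.145,0],0]
    - [[0,0,0],[-0.09,0.175,0],0]

```text
t: 15.03
ee_pos: [0.5062, -0.3463, 0.2307]
eef_rot: [0.001, 1.0, -0.003, 0.0]
contact_force: [0.1, 0.1, 0.3]
grip_width: 0.0855
```

```bash
python3 look.py tall_filter "[.509,-.345,0]" pics/w5.png
```

```text
[ 0.5062 -0.3463  0.2307] [ 5.0e-04  1.0e+00 -2.9e-03  1.0e-04]
0.56 [285, 180, 353, 262]
0.31 [47, 79, 169, 155]
fit [ 0.5098 -0.3442  0.    ] 0.929
```

View pics/w5.png

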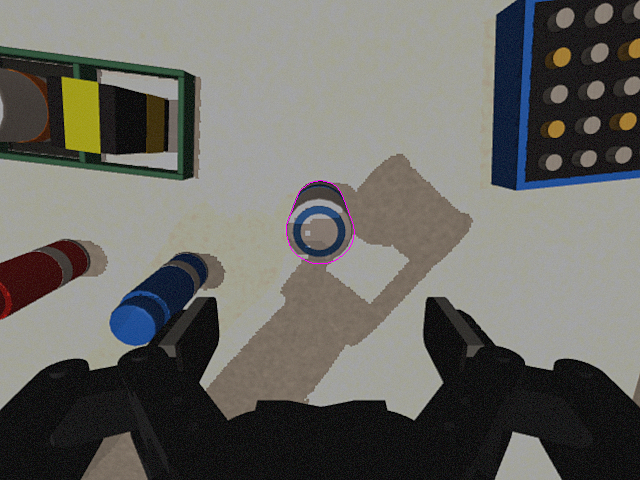

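The carton stands in the bare pocket. The tall filter, at (320,225), fits within 3 mm. Descend and grip.

>>> arm_command:
  plan:
    - [[0,0,0],[0.003,-0.002,0.04],0]
    - [[0,0,0],[0.003,-0.002,0.08],0]
    - [[0,0,0],[0.003,-0.002,0.12],0]
    - [[0,0,0],[0.003,-0.002,0.16],0]
    - [[0,0,0],[0.003,-0.002,0.173],0]

```text
t: 15.55
ee_pos: [0.5063, -0.3377, 0.0505]
eef_rot: [-0.004, 1.0, -0.002, -0.005]
contact_force: [-1.2, 0.2, -0.9]
grip_width: 0.0855
```

>>> arm_command:
  plan:
    - [[0,0,0],[0,0,0],0]
    - [[0,0,0],[0,0,0],255]
    - [[0,0,0],[0,0,0],255]
    - [[0,0,0],[0,0,0],255]
    - [[0,0,0],[0,0,0],255]

```text
t: 15.97
ee_pos: [0.5131, -0.3442, 0.0619]
eef_rot: [0.002, 1.0, -0.003, 0.003]
contact_force: [0.4, -0.8, 4.2]
grip_width: 0.0509
```

>>> arm_command:
  plan:
    - [[0,0,0],[0,0,0],255]
    - [[0,0,0],[0,0,0],255]
    - [[0,0,0],[0,0,0],255]

```text
t: 16.22
ee_pos: [0.513, -0.3442, 0.0619]
eef_rot: [0.002, 1.0, -0.003, 0.003]
contact_force: [0.3, -0.4, 6.3]
grip_width: 0.0508
```

>>> arm_command:
  plan:
    - [[0,0,0],[0,0,-0.03],255]
    - [[0,0,0],[0,0,-0.065],255]
    - [[0,0,0],[0,0,-0.1],255]
    - [[0,0,0],[0,0,-0.14],255]
    - [[0,0,0],[0,0,-0.16],255]

```text
t: 16.63
ee_pos: [0.5119, -0.3431, 0.2234]
eef_rot: [0.002, 1.0, -0.003, 0.003]
contact_force: [1.3, -1.4, -3.4]
grip_width: 0.0513
```

>>> arm_command:
  plan:
    - [[0,0,0],[0.005,-0.017,0],255]
    - [[0,0,0],[0.013,-0.048,0],255]
    - [[0,0,0],[0.022,-0.08,0],255]
    - [[0,0,0],[0.032,-0.115,0],255]
    - [[0,0,0],[0.041,-0.15,0],255]

```text
t: 17.05
ee_pos: [0.5516, -0.1906, 0.2173]
eef_rot: [-0.0, 1.0, -0.003, -0.0]
contact_force: [0.8, 1.2, -4.7]
grip_width: 0.0508
```

>>> arm_command:
  plan:
    - [[0,0,0],[0.01,-0.035,0],255]
    - [[0,0,0],[0.02,-0.07,0],255]
    - [[0,0,0],[0.03,-0.105,0],255]
    - [[0,0,0],[0.04,-0.14,0],255]
    - [[0,0,0],[0.048,-0.17,0],255]

```text
t: 17.47
ee_pos: [0.6005, -0.0197, 0.2173]
eef_rot: [-0.001, 1.0, -0.002, -0.001]
contact_force: [0.8, -0.1, -4.0]
grip_width: 0.0506
```

>>> arm_command:
  plan:
    - [[0,0,0],[0.009,-0.035,0],255]
    - [[0,0,0],[0.018,-0.065,0],255]
    - [[0,0,0],[0.026,-0.09,0],255]
    - [[0,0,0],[0.031,-0.105,0],255]
    - [[0,0,0],[0.033,-0.112,0],255]

```text
t: 17.88
ee_pos: [0.6344, 0.0916, 0.2172]
eef_rot: [-0.0, 1.0, -0.001, -0.001]
contact_force: [0.1, -0.2, -4.5]
grip_width: 0.0511
```

>>> arm_command:
  plan:
    - [[0,0,0],[0,0,0],255]
    - [[0,0,0],[0,0,0.03],255]
    - [[0,0,0],[0,0,0.06],255]
    - [[0,0,0],[0,0,0.075],255]
    - [[0,0,0],[0,0,0.075],255]

```text
t: 18.3
ee_pos: [0.6298, 0.087, 0.1367]
eef_rot: [0.001, 1.0, -0.004, -0.006]
contact_force: [-1.6, 0.1, -6.1]
grip_width: 0.0511
```

```bash
python3 look.py red_tray "[.635,.136,-.105]" pics/w6.png
```

```text
[0.6298 0.087  0.1367] [ 8.0e-04  1.0e+00 -3.5e-03 -6.1e-03]
0.75 [117, 151, 393, 294]
0.27 [451, 409, 515, 480]
fit [ 0.634   0.1368 -0.0963] 0.797
```

View pics/w6.png

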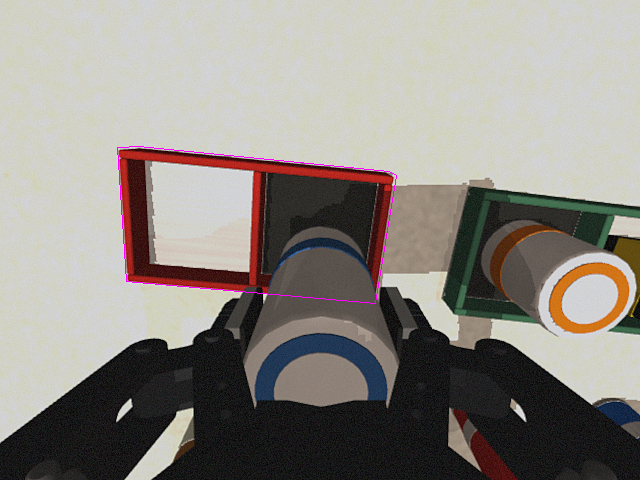

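The red tray (118–395, 148–303) matches its model, and the tall filter hangs over the black pocket. Lower it.

>>> arm_command:
  plan:
    - [[0,0,0],[0,0,0.025],255]
    - [[0,0,0],[0,0,0.045],255]
    - [[0,0,0],[0,0,0.06],255]
    - [[0,0,0],[0,0,0.066],255]
    - [[0,0,0],[0,0,0.066],255]

```text
t: 18.82
ee_pos: [0.6346, 0.0886, 0.0768]
eef_rot: [0.0, 1.0, -0.003, -0.0]
contact_force: [-0.1, -0.2, -4.6]
grip_width: 0.051
```

>>> arm_command:
  plan:
    - [[0,0,0],[0,0,0.001],255]
    - [[0,0,0],[0,0,0.002],255]
    - [[0,0,0],[0,0,0.003],255]
    - [[0,0,0],[0,0,0.003],255]
    - [[0,0,0],[0,0,0.003],255]

```text
t: 19.23
ee_pos: [0.6352, 0.0894, 0.0746]
eef_rot: [-0.0, 1.0, -0.003, 0.001]
contact_force: [0.3, 0.9, -4.4]
grip_width: 0.0505
```

>>> arm_command:
  plan:
    - [[0,0,0],[0,0,0.003],255]
    - [[0,0,0],[0,0,0.006],255]
    - [[0,0,0],[0,0,0.008],255]
    - [[0,0,0],[0,0,0.008],255]
    - [[0,0,0],[0,0,0.008],255]

```text
t: 19.65
ee_pos: [0.6348, 0.0894, 0.066]
eef_rot: [0.0, 1.0, -0.003, 0.0]
contact_force: [-0.1, -0.3, -1.3]
grip_width: 0.0506
```

>>> arm_command:
  plan:
    - [[0,0,0],[0,0,0.001],255]
    - [[0,0,0],[0,0,0.001],255]
    - [[0,0,0],[0,0,0.001],255]

```text
t: 19.9
ee_pos: [0.6349, 0.0894, 0.0659]
eef_rot: [0.0, 1.0, -0.003, 0.0]
contact_force: [-3.4, 0.0, 5.8]
grip_width: 0.0509
```

>>> arm_command:
  plan:
    - [[0,0,0],[0,0,0],55]
    - [[0,0,0],[0,0,0],55]
    - [[0,0,0],[0,0,0],55]
    - [[0,0,0],[0,0,0],55]

```text
t: 20.23
ee_pos: [0.6351, 0.0893, 0.0647]
eef_rot: [-0.0, 1.0, -0.003, 0.0]
contact_force: [-0.4, 0.3, 0.3]
grip_width: 0.067
```

>>> arm_command:
  plan:
    - [[0,0,0],[0,0,-0.03],55]
    - [[0,0,0],[0,0,-0.07],55]
    - [[0,0,0],[0,0,-0.11],0]
    - [[0,0,0],[0,0,-0.15],0]
    - [[0,0,0],[0,0,-0.17],0]

```text
t: 20.65
ee_pos: [0.6377, 0.0895, 0.2415]
eef_rot: [-0.0, 1.0, -0.003, 0.005]
contact_force: [0.2, -0.3, 1.4]
grip_width: 0.0854
```

>>> arm_command:
  plan:
    - [[0,0,0],[-0.02,0.03,0],0]
    - [[0,0,0],[-0.04,0.06,0],0]
    - [[0,0,0],[-0.063,0.09,0],0]
    - [[0,0,0],[-0.085,0.12,0],0]
    - [[0,0,0],[-0.102,0.143,0],0]

```text
t: 21.07
ee_pos: [0.5304, -0.0548, 0.2347]
eef_rot: [0.0, 1.0, -0.003, -0.0]
contact_force: [0.4, 0.4, 0.6]
grip_width: 0.0856
```

>>> arm_command:
  plan:
    - [[0,0,0],[-0.02,0.03,0],0]
    - [[0,0,0],[-0.04,0.06,0],0]
    - [[0,0,0],[-0.063,0.09,0],0]
    - [[0,0,0],[-0.085,0.12,0],0]
    - [[0,0,0],[-0.102,0.143,0],0]

```text
t: 21.48
ee_pos: [0.4277, -0.1974, 0.2349]
eef_rot: [0.001, 1.0, -0.003, 0.0]
contact_force: [-0.1, -1.3, -0.4]
grip_width: 0.0857
```

```bash
python3 look.py blue_can "[.432,-.196,0]" pics/w7.png
```

```text
[ 0.4277 -0.1974  0.2349] [ 6.e-04  1.e+00 -3.e-03  2.e-04]
0.89 [291, 180, 344, 255]
0.58 [124, 0, 348, 96]
fit [ 0.4351 -0.1936  0.    ] 0.957
```

View pics/w7.png

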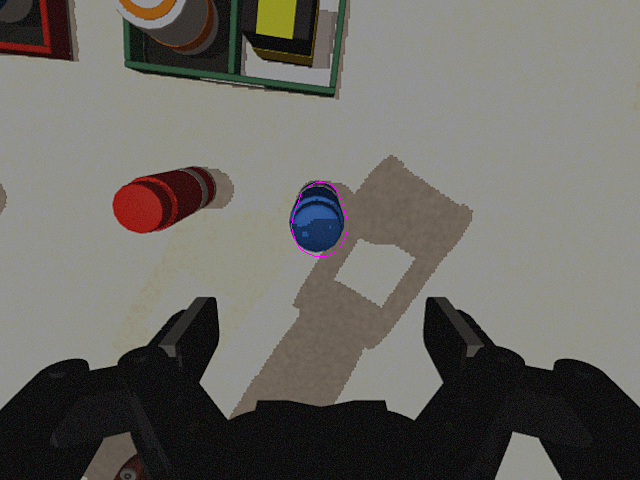

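The blue can, at (319,217), needs a shift of about +6 mm in x and +3 mm in y. Descend and grip.

>>> arm_command:
  plan:
    - [[0,0,0],[0.006,-0.003,0.04],0]
    - [[0,0,0],[0.006,-0.003,0.08],0]
    - [[0,0,0],[0.006,-0.003,0.12],0]
    - [[0,0,0],[0.006,-0.003,0.155],0]
    - [[0,0,0],[0.006,-0.003,0.173],0]

```text
t: 22.0
ee_pos: [0.4328, -0.19, 0.0573]
eef_rot: [-0.002, 1.0, -0.002, -0.003]
contact_force: [-0.3, 0.8, 0.8]
grip_width: 0.0851
```

>>> arm_command:
  plan:
    - [[0,0,0],[0,0,0],0]
    - [[0,0,0],[0,0,0],255]
    - [[0,0,0],[0,0,0],255]
    - [[0,0,0],[0,0,0],255]
    - [[0,0,0],[0,0,0],255]

```text
t: 22.42
ee_pos: [0.4376, -0.1939, 0.0645]
eef_rot: [0.002, 1.0, -0.002, 0.002]
contact_force: [0.8, 0.1, 0.5]
grip_width: 0.0438
```

>>> arm_command:
  plan:
    - [[0,0,0],[0,0,0],255]
    - [[0,0,0],[0,0,0],255]
    - [[0,0,0],[0,0,0],255]

```text
t: 22.67
ee_pos: [0.4375, -0.194, 0.0644]
eef_rot: [0.001, 1.0, -0.003, 0.002]
contact_force: [1.2, -0.4, 7.3]
grip_width: 0.0438
```

>>> arm_command:
  plan:
    - [[0,0,0],[0,0,-0.03],255]
    - [[0,0,0],[0,0,-0.065],255]
    - [[0,0,0],[0,0,-0.1],255]
    - [[0,0,0],[0,0,-0.14],255]
    - [[0,0,0],[0,0,-0.16],255]

```text
t: 23.08
ee_pos: [0.4369, -0.1936, 0.227]
eef_rot: [0.002, 1.0, -0.003, 0.003]
contact_force: [0.6, 0.2, -1.8]
grip_width: 0.0438
```

>>> arm_command:
  plan:
    - [[0,0,0],[0.008,-0.014,0],255]
    - [[0,0,0],[0.022,-0.042,0],255]
    - [[0,0,0],[0.038,-0.07,0],255]
    - [[0,0,0],[0.055,-0.1,0],255]
    - [[0,0,0],[0.07,-0.13,0],255]

```text
t: 23.5
ee_pos: [0.5061, -0.0617, 0.2218]
eef_rot: [-0.0, 1.0, -0.003, 0.0]
contact_force: [0.8, -0.9, -3.2]
grip_width: 0.044
```

>>> arm_command:
  plan:
    - [[0,0,0],[0.016,-0.03,0],255]
    - [[0,0,0],[0.032,-0.06,0],255]
    - [[0,0,0],[0.048,-0.09,0],255]
    - [[0,0,0],[0.064,-0.12,0],255]
    - [[0,0,0],[0.08,-0.15,0],255]

```text
t: 23.92
ee_pos: [0.5866, 0.0882, 0.2215]
eef_rot: [0.0, 1.0, -0.003, -0.0]
contact_force: [0.5, -0.5, -2.6]
grip_width: 0.0439
```

>>> arm_command:
  plan:
    - [[0,0,0],[0.016,-0.03,0],255]
    - [[0,0,0],[0.031,-0.058,0],255]
    - [[0,0,0],[0.043,-0.08,0],255]
    - [[0,0,0],[0.051,-0.094,0],255]
    - [[0,0,0],[0.054,-0.099,0],255]

```text
t: 24.33
ee_pos: [0.6414, 0.1878, 0.2211]
eef_rot: [-0.0, 1.0, -0.001, -0.0]
contact_force: [0.3, 0.1, -2.5]
grip_width: 0.0437
```

>>> arm_command:
  plan:
    - [[0,0,0],[0,0,0],255]
    - [[0,0,0],[0,0,0.03],255]
    - [[0,0,0],[0,0,0.06],255]
    - [[0,0,0],[0,0,0.07],255]
    - [[0,0,0],[0,0,0.07],255]

```text
t: 24.75
ee_pos: [0.6371, 0.1833, 0.1468]
eef_rot: [0.001, 1.0, -0.003, -0.005]
contact_force: [-0.3, -0.1, -2.2]
grip_width: 0.0438
```

```bash
python3 look.py red_tray "[.635,.136,-.105]" pics/w8.png
```

```text
[0.6371 0.1833 0.1468] [ 0.0011  1.     -0.0032 -0.0051]
0.68 [254, 160, 519, 302]
fit [ 0.6336  0.1365 -0.1027] 0.597
```

View pics/w8.png

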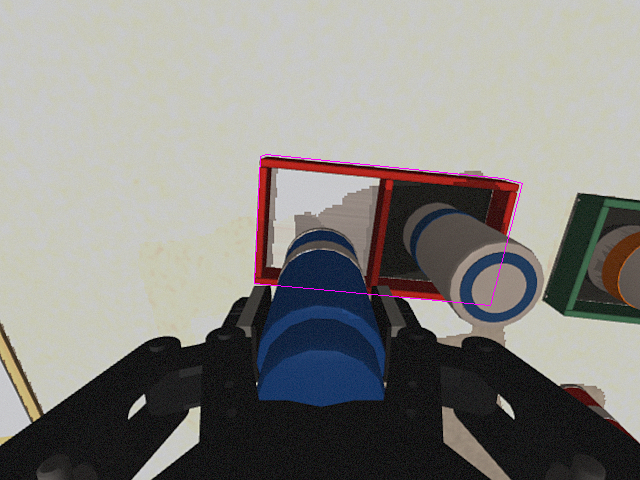

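The tall filter stands in the black pocket and the blue can hangs over the bare one (320,240). Lower it.

>>> arm_command:
  plan:
    - [[0,0,0],[0,0,0.025],255]
    - [[0,0,0],[0,0,0.05],255]
    - [[0,0,0],[0,0,0.067],255]
    - [[0,0,0],[0,0,0.074],255]
    - [[0,0,0],[0,0,0.074],255]

```text
t: 25.27
ee_pos: [0.6409, 0.1849, 0.0775]
eef_rot: [0.0, 1.0, -0.003, -0.001]
contact_force: [-0.7, 0.1, -2.2]
grip_width: 0.0438
```

>>> arm_command:
  plan:
    - [[0,0,0],[0,0,0.001],255]
    - [[0,0,0],[0,0,0.002],255]
    - [[0,0,0],[0,0,0.003],255]
    - [[0,0,0],[0,0,0.003],255]
    - [[0,0,0],[0,0,0.003],255]

```text
t: 25.68
ee_pos: [0.6418, 0.1854, 0.0758]
eef_rot: [-0.0, 1.0, -0.003, 0.001]
contact_force: [0.5, -0.2, -1.8]
grip_width: 0.0437
```

>>> arm_command:
  plan:
    - [[0,0,0],[0,0,0.003],255]
    - [[0,0,0],[0,0,0.005],255]
    - [[0,0,0],[0,0,0.007],255]
    - [[0,0,0],[0,0,0.007],255]
    - [[0,0,0],[0,0,0.007],255]

```text
t: 26.1
ee_pos: [0.6414, 0.1854, 0.0685]
eef_rot: [0.0, 1.0, -0.003, 0.0]
contact_force: [-1.5, -0.5, 2.9]
grip_width: 0.0439
```

>>> arm_command:
  plan:
    - [[0,0,0],[0,0,0.001],255]
    - [[0,0,0],[0,0,0.001],255]
    - [[0,0,0],[0,0,0.001],255]

```text
t: 26.35
ee_pos: [0.6415, 0.1853, 0.0685]
eef_rot: [0.0, 1.0, -0.003, 0.0]
contact_force: [-3.1, -0.9, 7.3]
grip_width: 0.0436
```

Contact is made. Release, rise and move clear for the check.

>>> arm_command:
  plan:
    - [[0,0,0],[0,0,0],75]
    - [[0,0,0],[0,0,0],75]
    - [[0,0,0],[0,0,0],75]
    - [[0,0,0],[0,0,0],75]

```text
t: 26.68
ee_pos: [0.6412, 0.1853, 0.0664]
eef_rot: [-0.0, 1.0, -0.003, -0.0]
contact_force: [0.1, -0.6, -0.7]
grip_width: 0.0604
```

>>> arm_command:
  plan:
    - [[0,0,0],[0,0,-0.03],75]
    - [[0,0,0],[0,0,-0.07],75]
    - [[0,0,0],[0,0,-0.11],75]
    - [[0,0,0],[0,0,-0.15],75]
    - [[0,0,0],[0,0,-0.18],75]

```text
t: 27.1
ee_pos: [0.6423, 0.1855, 0.2508]
eef_rot: [-0.0, 1.0, -0.003, 0.002]
contact_force: [0.8, 0.3, -0.1]
grip_width: 0.0604
```

>>> arm_command:
  plan:
    - [[0,0,0],[-0.025,-0.025,0],0]
    - [[0,0,0],[-0.05,-0.05,0],0]
    - [[0,0,0],[-0.075,-0.075,0],0]
    - [[0,0,0],[-0.1,-0.1,0],0]
    - [[0,0,0],[-0.12,-0.14,0],0]

```text
t: 27.52
ee_pos: [0.5216, 0.3226, 0.2466]
eef_rot: [0.001, 1.0, -0.004, -0.0]
contact_force: [0.6, -0.3, 0.2]
grip_width: 0.0854
```

```bash
python3 - <<'E'
from fit import *
cis={c:camera_info(c) for c in("top","scene")}; ims={c:read_camera(c) for c in cis}
for n,m in M.items():
    if "tray" in n: continue
    V=[]
    for c in cis:
        r=finder.outline_of(c,n)
        if r: V.append((c,np.array(r[0]["region"])))
    for c,g in V:
        v,u=np.nonzero(g); p,s=fit(m,[(cis[c],g)],at_z(cis[c],u.mean(),v.mean(),.05),n=="carton"); print(n,c,np.round(p,3),round(s,2))
cv2.imwrite("pics/end.png",np.vstack([ims["top"][130:320,100:540],ims["scene"][130:380,140:580]]))
E
```

```text
short_filter top [ 0.602 -0.073  0.   ] 0.84
short_filter scene [ 0.598 -0.083  0.   ] 0.88
tall_filter top [0.628 0.09  0.   ] 0.9
tall_filter scene [0.624 0.083 0.   ] 0.94
blue_can top [0.637 0.186 0.   ] 0.92
blue_can scene [0.637 0.183 0.   ] 0.95
red_can top [ 0.449 -0.06   0.   ] 0.91
red_can scene [ 0.454 -0.06   0.   ] 0.94
brown_bottle top [0.443 0.185 0.   ] 0.87
brown_bottle scene [0.444 0.181 0.   ] 0.87
carton top [ 0.594 -0.169 -0.11 ] 0.96
carton scene [ 0.589 -0.177  0.347] 0.9
```

View pics/end.png

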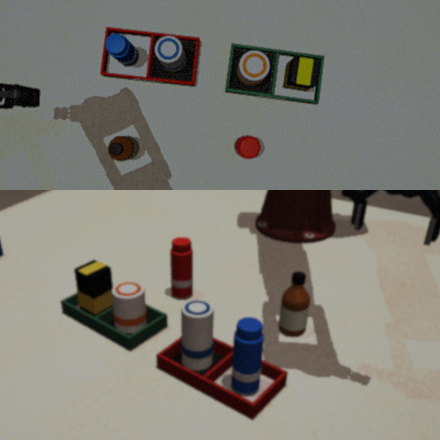

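The closing picture shows all four parts upright in the right pockets, and the red can and bottle where they were.

```bash
python3 -c "
from cell import arm
print(arm.sign_off())"
```

```text
the job is handed in; nothing more can be done
None
```

Both kits are made up and the job is handed in, at about 28 s of the 106 s allowed.

- **Green tray:** the short filter is in the black pocket and the carton in the bare metal pocket.
- **Red tray:** the tall filter is in the black pocket and the blue can in the bare metal pocket.

Each part was lifted over the lip, lowered until it touched the pocket floor, released and backed away from. The highest force I read between moves was about 10 N.

- **Final checks that agreed:** in the closing top and scene pictures all four parts stand upright in their pockets. The top view puts them within about 4 mm of the pocket centres. The red can and bottle stand where they were, to within about 3 mm.
- **Check that disagreed:** the scene-camera fits of the filters and carton differed from the top view by up to about 10 mm. The scene fit also gave the carton's turn as 0.35 rad, against −0.11 from the top view. I put this down to parts hidden by each other and the tray walls, and to models fitted at counter height instead of the 4 mm floor. The pictures and the release positions support the top-view values.

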